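# Switch the table griddle on to cook

### The job

Get the table griddle heating for the cooking group: with the lever still at off, push its black control plug fully home into the socket, then slide the white lever on the plug past the keep-warm click, all the way to the stop at cook. Only push with the fingertips - do not grip the lever - and leave the lid, mug, oil bottle and bowl of peas as they stand.

Things in the scene. Friction and masses are not known exactly. Their poses are not given: they have to be found in the camera images.
- griddle: Red electric table griddle with a black pan, fixed on the table: 270 mm (its x) by 400 mm (its y), pan rim 78 mm high, side handles out to 164 mm either side in x. Origin on the table under its centre. The socket is in the middle of its -y end face (at y = -200 mm); its black cord (lying slack, no obstacle) runs round its near side.
- plug (a joint): How far the control plug still stands out of its socket, m: 0 is fully home against the stop, about 0.012 to 0.020 at the start, 0.030 its limit. The plug is a black block 110 mm (griddle x) by 85 mm (griddle y), from 10 to 46 mm above the table, guided straight along the griddle's y; it goes in towards the griddle's +y. A steady drag of about 4 N resists it, and it stays where it is left.
- plug_end (a point): Centre of the plug's outer end face (110 mm wide, 36 mm high, facing the griddle's -y; this point is 28 mm above the table). Moves with the plug; axes parallel to the griddle's.
- lever (a joint): Position of the slide lever, m: 0 = off (white dot), 0.022 = keep warm (yellow dot, a click stop), 0.044 = cook (large red dot, the end stop). It slides towards the griddle's +x as the value grows. It clicks into each place: a push of about 6 to 8 N takes it out of off, and again out of keep warm; once over the hump, about 11 mm past each place, it jumps on to the next by itself and stays there.
- lever_tip (a point): Centre of the top of the lever's white tab: 10 mm (griddle x) by 16 mm (griddle y), standing 20 mm out of the plug's flat top, its top 66 mm above the table. With the plug home it is 57.5 mm out from the griddle's -y end face. 28 mm of flat plug top lies on its off side. Axes as the griddle's. (lever_c0 is the off-side half of the tab, lever_c1 the cook-side half.)
- lid: Loose glass lid with a steel rim lying on the griddle's pan, 232 by 362 mm, glass top 107 mm and black knob top 136 mm above the table; origin under its centre, 66 mm above the table. Leave it.
- mug: White mug, 80 mm across, 90 mm high, origin at the centre of its foot. A bystander.
- oil: Amber oil bottle, 58 mm across, 150 mm high, origin at the centre of its foot. A bystander.
- peas: Blue bowl of snap peas, 136 mm across, 52 mm high, origin at the centre of its foot. A bystander.

How it is judged (in metres and radians):
On the way, in this order (a step that is already met when the one before it is completed fails the run):
1. the control plug is fully home with the lever still at off (value of joint plug below 0.003 m and value of joint lever below 0.013 m), for 0.2 s.
2. the lever is at the cook stop (value of joint lever above 0.04 m and value of joint plug below 0.003 m), for 0.2 s.
At the end, for the whole second after the job is handed in: The control plug is home (within 3 mm of its stop), the lever is at the cook stop (within 4 mm), everything is still, and lid, mug, bottle and bowl stand where they were (all of step 2 and velocity of joint lever between -0.01 and 0.01 m/s and linear speed of each of mug, oil, peas below 0.02 m/s); the robot touches nothing.
It fails at once if the lever is moved on from off before the plug is home (value of joint lever above 0.013 m and value of joint plug above 0.004 m).
It fails at once if the plug is pulled out of its socket (value of joint plug above 0.026 m).
It fails at once if the lever is gripped: pressed on its off side and its cook side at once (contact force between the fingers and lever_c0 above 3 N and contact force between the fingers and lever_c1 above 3 N).
It fails at once if the lid is lifted or shifted by more than 15 mm (distance of lid from where it was at the start of the episode above 0.015 m).
It fails at once if the mug, the oil bottle or the bowl of peas is shifted by more than 15 mm, lifted or tipped (distance of any of mug, oil, peas from where it was at the start of the episode above 0.015 m or angle between any of mug, oil, peas's own z axis and vertical above 0.3 rad).
It also fails if it takes over 48 s, if anything falls off the work surface, if the arm or the gripper's body presses on something with over 40 N, if the wrist force passes 120 N, or if a joint passes its speed limit or range.

### The arm

A 6-joint arm with a two-finger parallel gripper is mounted at the origin on the work surface. World frame = base frame: x ahead of the robot, y to its left, z up, the work surface at z = 0. Lengths are in m, angles in degrees, forces in N, time in s.
With the tool pointing down it reaches from about 0.25 to 0.725 m from the base axis. Payload 9.7 kg.
Tool frame: the origin (TCP) lies midway between the tips of the shut fingers; the grasp point (between the pads) lies 19 mm behind it (grip_point_offset is the distance from the TCP to the grasp point, in m); y points along the fingers, z is the direction in which the jaws open and shut, and the axes are right-handed (so a half turn about y gives the same grasp; the last joint's range is limited). The gripper opens to 85 mm and grips with 20 to 120 N. Pads are 22 mm wide; open, the fingers measure 114 mm over their backs; the gripper's body (76 mm by 85 mm) begins 54 mm behind the grasp point. The pads swing forward as they close: fully open they stand 13 mm farther back than shut.
Start: joints at [-71.62, 4.979, 10.078, 95.1, 0, 90], TCP at [0.173, -0.522, 0.231] pointing down, gripper open.
Joint ranges: [-179.16, 179.16], [-48.56, 103.87], [-65.8, 70.77], [-126.05, 130.52], [-82.76, 87.17], [-180, 180]. Speed limits (degrees/s): [127.2, 127.2, 147.25, 180, 180, 180].

### API

Orientations are given as [roll, pitch, yaw] about the fixed x, y, z axes, in that order (R = Rz(yaw) Ry(pitch) Rx(roll)).
In Python, from workcell import get_obs, camera, job_done, grip_point_offset gives the robot as it stands.
- The arm moves only by the tool move_arm, never from a script. Its argument "deltas" is a list that holds one entry, the list of rows, each a list of 4 numbers: the shift along the tool's x, y, z in m, then the turn about the tool's y in degrees. A call has 1 to 5 rows; each row is the pose to reach, as a shift and turn from the pose commanded when the call began, along the tool's axes at that moment; what a row does not reach only later rows make up. A row lasts 1/10 s, in which the tool goes at most 50 mm and 8.59 degrees, less where a joint would pass 70% of its speed; a pose out of reach is approached as far as the arm can. A call with a gripper value outside its range is refused whole. "claw" is the finger opening in m, from 0 to 0.0854, set as the call begins (left out, the last holds). The fingers move at their own pace and stop on an object; "newtons" is the grip in N (left out, the last holds). Time passes only in rows, so rows that repeat a pose let the fingers close. It gives the time, the measured TCP pose, the force and the opening at its end, in the units of the state.
- get_obs(): the state, without advancing time (a new reading comes with each control period).
- camera(name): name is "scene" or "top"; returns a dict with "color" (480x640x3 uint8, blue, green, red), "range_z" (480x640 float32, m along the optical axis (not along the pixel's ray), 0 where there is no reading), "fx", "fy", "cx", "cy" (pixels), "T" (4x4, takes a point from camera to world coordinates). Camera axes: x right, y down, z forward; pixel columns grow to the right and rows downward; lengths in m; the calibration is good to about 2 mm. A picture is of the moment at which its call begins.
- job_done(): hands the job in, once; it reports no verdict.
The state is a dict: "time": time; "q": joint angles; "qd": joint speeds; "joint_efforts": joint torques, N m; "ee_pos": TCP position; "tcp_rot": TCP orientation; "wrist_force": force on the tool from outside, world axes, zero at the start; "torque": the same for the moment, N m; "opening": finger opening in m.
Only numpy, scipy, OpenCV 4.12 (cv2) and the standard library are available. Lean on these libraries where they do the work, as an engineer would, in place of code of your own. Each camera call takes 0.05 s, during which the arm holds its last target. There are 200 camera calls.

## Working session

There is one attempt and no reset: what is moved stays moved. The work goes in short steps, Python scripts to look and compute and a tool call to move; the robot and the scene stay as the last step left them, time stands still between calls to the robot, and variables do not carry over. Pictures are saved under pics/ and viewed, about 8 in all and at most 12, crops included, and the job is handed in when it is done.

Besides the shell and the picture viewer there is one more tool, called after "Call:" by a JSON object that holds its "op" and its "data", one argument or row to a line. move_arm: Moves the arm, as the interface text tells. Its arguments: {"type":"object","properties":{"deltas":{"type":"array"},"claw":{"type":"number"},"newtons":{"type":"number"}},"required":["deltas"]}

```bash
mkdir -p pics; ls; python3 - <<'E'
from workcell import *
import cv2,numpy as np
for n in("top","scene"):
    c=camera(n);cv2.imwrite(f"pics/{n}0.png",c["color"]);np.savez(f"{n}0.npz",**c)
    print(n,c["fx"],c["cx"],c["cy"],np.round(c["T"],3).tolist())
print(get_obs(),grip_point_offset)
E
```

```text
pics
top 471.4419550003888 321.17760150887585 246.4201604368689 [[-0.023, -0.995, 0.096, 0.461], [-1.0, 0.022, -0.007, -0.059], [0.004, -0.096, -0.995, 0.995], [0.0, 0.0, 0.0, 1.0]]
scene 532.5547988109355 319.636905306517 239.01135833971773 [[-0.767, 0.521, -0.375, 0.958], [0.642, 0.628, -0.439, 0.383], [0.007, -0.578, -0.816, 0.934], [0.0, 0.0, 0.0, 1.0]]
{'time': 0.1, 'q': array([-7.16208647e+01,  5.00825471e+00,  1.00394587e+01,  9.50989770e+01,
        5.14416421e-04,  9.00018525e+01]), 'qd': array([-0.08528444, -0.03352408,  0.03134766,  0.04603145, -0.09782682,
        0.05876614]), 'joint_efforts': array([-4.63920987e-04, -5.21562016e+01,  4.65653515e+01,  1.60782225e-02,
       -2.03123636e-05,  7.77334549e-06]), 'ee_pos': array([ 0.17335685, -0.52175611,  0.23065519]), 'tcp_rot': array([-9.00677730e+01,  5.12224817e-04, -1.61622718e+02]), 'wrist_force': array([ 0.78426187, -0.26672283, -0.11096745]), 'torque': array([ 0.00756551, -0.0034976 ,  0.02054928]), 'opening': 0.085393594723256} 0.0187
```

View pics/top0.png

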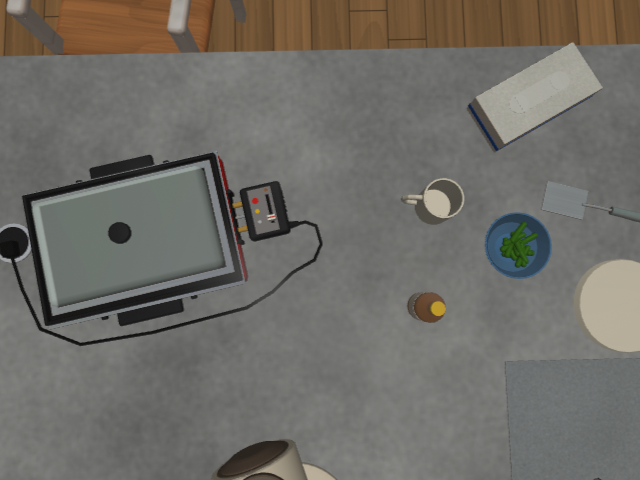

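View pics/scene0.png

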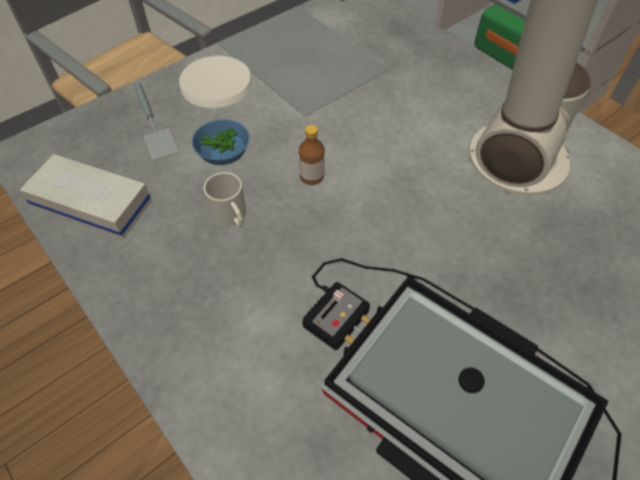

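The top view shows the griddle on the left with the plug at about (265,211). Its outer end faces image-right (world -y), the lever is white at about (270,216), and the red dot is at about (255,201), so cook lies image-up (world +x). The mug, bottle and bowl are well to the right, at columns 400–550. The scene view shows the plug at about (338,315).

```bash
cat > m.py <<'E'
import numpy as np,cv2
def pts(c):
    z=c["range_z"];v,u=np.mgrid[:480,:640]
    p=np.stack([(u-c["cx"])/c["fx"]*z,(v-c["cy"])/c["fy"]*z,z,np.ones_like(z)],-1)@np.array(c["T"]).T
    p[z==0]=np.nan
    return p[...,:3]
def ray(c,u,v,h):
    T=np.array(c["T"]);d=T[:3,:3]@[(u-c["cx"])/c["fx"],(v-c["cy"])/c["fy"],1];o=T[:3,3]
    return o+d*(h-o[2])/d[2]
E
python3 - <<'E'
from m import *
for n,roi in(("top",(235,170,60,80)),("scene",(290,270,90,90))):
    c=np.load(n+"0.npz");P=pts(c);x,y,w,h=roi
    im=c["color"];cv2.imwrite(f"pics/{n}crop.png",cv2.resize(im[y:y+h,x:x+w],None,fx=6,fy=6,interpolation=cv2.INTER_CUBIC))
    Q=P[y:y+h,x:x+w];I=im[y:y+h,x:x+w].astype(int)
    m=(Q[...,2]>.038)&(Q[...,2]<.052)
    k,l,s,_=cv2.connectedComponentsWithStats(m.astype('uint8'));b=1+s[1:,4].argmax()
    q=Q[l==b];r=cv2.minAreaRect(q[:,:2].astype('f4'));print(n,"plug",r,np.median(q[:,2]),len(q)); print(np.round(cv2.boxPoints(r),4).tolist())
    hs=cv2.cvtColor(im[y:y+h,x:x+w],cv2.COLOR_BGR2HSV)
    mw=(hs[...,2]>185)&(hs[...,1]<50)
    vv,uu=np.nonzero(mw);print("white px",list(zip(uu+x,vv+y)),np.round(Q[mw],3).tolist())
    hi=(Q[...,2]>.056)&(Q[...,2]<.07);print("hi",hi.sum(),np.nanmean(Q[hi],0))
    for nm,mm in(("red",(hs[...,1]>150)&((hs[...,0]<8)|(hs[...,0]>172))&(hs[...,2]>120)),("yel",(hs[...,1]>120)&(hs[...,0]>20)&(hs[...,0]<35)&(hs[...,2]>130))):
        mm&=m
        vv,uu=np.nonzero(mm)
        if len(uu):print(nm,len(uu),ray(c,uu.mean()+x,vv.mean()+y,.046))
    # griddle rim from depth
    m=((P[...,2]>.065)&(P[...,2]<.115)).astype('uint8')
    k,l,s,_=cv2.connectedComponentsWithStats(m);b=1+s[1:,4].argmax()
    q=P[l==b];print("griddle",cv2.minAreaRect(q[:,:2].astype('f4')))
    g=(P[...,2]>.073)&(P[...,2]<.083)&(l==b);print("rim",cv2.minAreaRect(P[g][:,:2].astype('f4')))
E
python3 -c "
import cv2,numpy as np
a=cv2.imread('pics/topcrop.png');b=cv2.imread('pics/scenecrop.png');o=np.zeros((540,800,3),'u1')
o=np.zeros((540,900,3),np.uint8);o[:480,:360]=a;o[:,360:]=b;cv2.imwrite('pics/crops.png',cv2.resize(o,(800,480)))"
```

```text
top plug ((0.6307732462882996, 0.048076268285512924), (0.10999418050050735, 0.08641067147254944), 11.951518058776855) 0.045917876028190974 2112
[[0.5680000185966492, 0.07900000363588333], [0.5859000086784363, -0.00559999980032444], [0.6934999823570251, 0.01720000058412552], [0.675599992275238, 0.10170000046491623]]
white px [(np.int64(273), np.int64(214)), (np.int64(269), np.int64(215)), (np.int64(270), np.int64(215)), (np.int64(271), np.int64(215)), (np.int64(272), np.int64(215)), (np.int64(273), np.int64(215)), (np.int64(268), np.int64(216)), (np.int64(269), np.int64(216)), (np.int64(274), np.int64(217)), (np.int64(269), np.int64(218)), (np.int64(270), np.int64(218)), (np.int64(271), np.int64(218)), (np.int64(272), np.int64(218)), (np.int64(273), np.int64(218)), (np.int64(268), np.int64(219)), (np.int64(269), np.int64(219))] [[0.618, 0.029, 0.065], [0.616, 0.037, 0.066], [0.616, 0.035, 0.068], [0.616, 0.033, 0.067], [0.616, 0.031, 0.062], [0.616, 0.029, 0.066], [0.615, 0.039, 0.063], [0.614, 0.037, 0.066], [0.612, 0.027, 0.065], [0.611, 0.037, 0.063], [0.61, 0.035, 0.064], [0.61, 0
[... 923 characters left out ...]
 np.int64(294)), (np.int64(336), np.int64(295)), (np.int64(337), np.int64(295)), (np.int64(338), np.int64(296)), (np.int64(339), np.int64(296))] [[0.611, 0.027, 0.066], [0.608, 0.03, 0.065], [0.608, 0.033, 0.064], [0.618, 0.03, 0.068], [0.615, 0.03, 0.064], [0.617, 0.031, 0.063], [0.615, 0.032, 0.063], [0.615, 0.035, 0.063], [0.615, 0.037, 0.066]]
hi 254 [0.63406156 0.10941895 0.06578498]
red 26 [0.64856472 0.06700353 0.046     ]
yel 9 [0.6278737  0.06243676 0.046     ]
griddle ((0.5757256746292114, 0.30728644132614136), (0.26560020446777344, 0.38857579231262207), 11.908069610595703)
rim ((0.5765585899353027, 0.3073261082172394), (0.2636171281337738, 0.38825955986976624), 11.926680564880371)
```

View pics/crops.png

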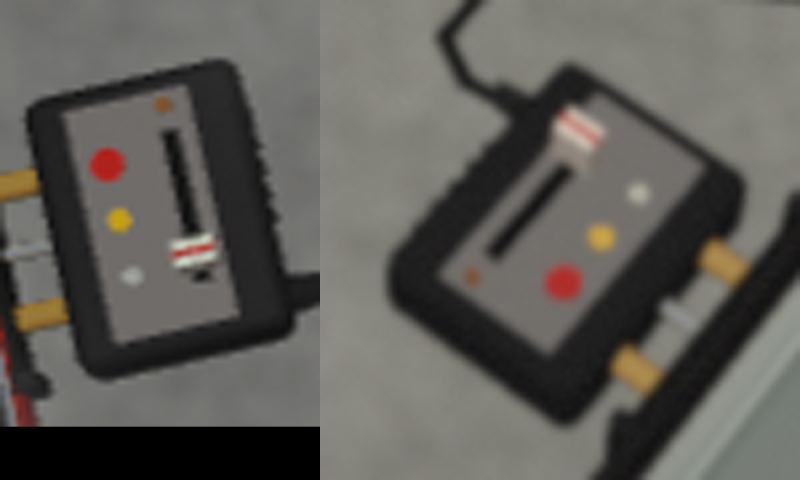

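Call:
{"op": "move_arm", "data": {
  "deltas": [
    [[0, -0.02, 0, 6.4], [0, -0.02, 0, 6.4], [0, -0.02, 0, 6.4]]
  ],
  "claw": 0
}}

```text
time: 0.4
ee_pos: [0.1735, -0.5221, 0.251]
tcp_rot: [-90.0, 0.0, -167.9]
wrist_force: [1.1, 0.2, 0.5]
opening: 0.0442
```

Call:
{"op": "move_arm", "data": {
  "deltas": [
    [[-0.04, 0, -0.027, 0], [-0.08, 0, -0.054, 0], [-0.12, 0, -0.081, 0], [-0.16, 0, -0.108, 0], [-0.2, 0, -0.135, 0]]
  ]
}}

```text
time: 0.9
ee_pos: [0.3419, -0.3467, 0.2504]
tcp_rot: [-90.0, -0.0, -167.9]
wrist_force: [0.1, -1.6, 0.3]
opening: 0.0003
```

Call:
{"op": "move_arm", "data": {
  "deltas": [
    [[-0.04, 0, -0.027, 0], [-0.08, 0, -0.054, 0], [-0.12, 0, -0.081, 0], [-0.16, 0, -0.108, 0], [-0.2, 0, -0.135, 0]]
  ]
}}

```text
time: 1.4
ee_pos: [0.5096, -0.173, 0.2504]
tcp_rot: [-90.0, -0.0, -167.9]
wrist_force: [0.3, -0.8, 0.6]
opening: -0.0002
```

Call:
{"op": "move_arm", "data": {
  "deltas": [
    [[-0.04, 0, -0.027, 0], [-0.08, 0, -0.054, 0], [-0.12, 0, -0.081, 0], [-0.167, 0, -0.111, 0], [-0.167, 0, -0.111, 0]]
  ]
}}

```text
time: 1.9
ee_pos: [0.6514, -0.0275, 0.2474]
tcp_rot: [-90.1, -0.2, -167.7]
wrist_force: [-0.6, 0.0, -1.0]
opening: 0.0002
```

Call:
{"op": "move_arm", "data": {
  "deltas": [
    [[0.002, 0, 0.005, 0], [0.002, 0.04, 0.005, 0], [0.002, 0.08, 0.005, 0], [0.002, 0.12, 0.005, 0], [0.002, 0.13, 0.005, 0]]
  ]
}}

```text
time: 2.4
ee_pos: [0.6449, -0.0385, 0.1167]
tcp_rot: [-90.1, -0.4, -168.1]
wrist_force: [-0.9, -0.2, -0.3]
opening: -0.0001
```

Call:
{"op": "move_arm", "data": {
  "deltas": [
    [[0, 0.035, 0, 0], [0, 0.065, 0, 0], [0, 0.085, 0, 0], [0, 0.094, 0, 0], [0, 0.094, 0, 0]]
  ]
}}

```text
time: 2.9
ee_pos: [0.6476, -0.0377, 0.0276]
tcp_rot: [-90.0, -0.0, -168.0]
wrist_force: [0.1, 0.4, 0.5]
opening: -0.0002
```

```bash
python3 - <<'E'
from workcell import *
import cv2,numpy as np
a=camera("top")["color"];b=camera("scene")["color"]
o=np.hstack([cv2.resize(i,(400,400),interpolation=cv2.INTER_CUBIC) for i in(a[150:270,220:340],b[230:350,270:390])])
cv2.imwrite("pics/p1.png",o);s=get_obs();print(s["ee_pos"],s["wrist_force"])
E
```

```text
[ 0.64878348 -0.0373705   0.0292794 ] [-0.24548693 -0.26451877  0.36550661]
```

View pics/p1.png

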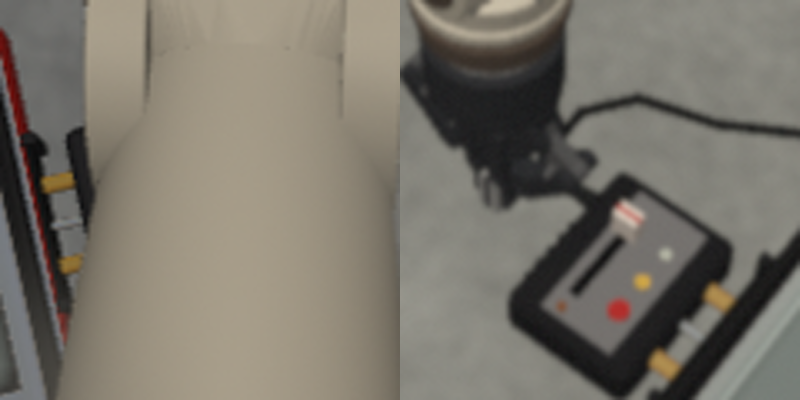

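The scene crop shows the shut fingers just behind the plug's outer end face, at about (490,190) in the crop. The lever is still at off.

Call:
{"op": "move_arm", "data": {
  "deltas": [
    [[0, 0.004, -0.006, 0], [0, 0.006, -0.012, 0], [0, 0.006, -0.018, 0], [0, 0.006, -0.024, 0], [0, 0.006, -0.03, 0]]
  ]
}}

```text
time: 3.5
ee_pos: [0.6418, -0.0067, 0.0215]
tcp_rot: [-90.0, 0.0, -168.0]
wrist_force: [0.3, 0.0, 0.2]
opening: -0.0001
```

Call:
{"op": "move_arm", "data": {
  "deltas": [
    [[0, 0, -0.002, 0], [0, 0, -0.004, 0], [0, 0, -0.006, 0], [0, 0, -0.008, 0], [0, 0, -0.01, 0]]
  ]
}}

```text
time: 4.0
ee_pos: [0.6399, 0.0021, 0.0214]
tcp_rot: [-90.0, 0.0, -168.0]
wrist_force: [1.6, -4.5, 0.6]
opening: -0.0004
```

Call:
{"op": "move_arm", "data": {
  "deltas": [
    [[0, 0, -0.001, 0], [0, 0, -0.002, 0], [0, 0, -0.003, 0], [0, 0, -0.004, 0], [0, 0, -0.005, 0]]
  ]
}}

```text
time: 4.5
ee_pos: [0.6388, 0.0072, 0.0214]
tcp_rot: [-90.0, 0.0, -168.0]
wrist_force: [1.2, -4.7, 3.0]
opening: -0.0003
```

Call:
{"op": "move_arm", "data": {
  "deltas": [
    [[0, 0, -0.001, 0], [0, 0, -0.002, 0], [0, 0, -0.003, 0], [0, 0, -0.004, 0], [0, 0, -0.004, 0]]
  ]
}}

```text
time: 5.0
ee_pos: [0.6379, 0.0113, 0.0213]
tcp_rot: [-90.0, 0.0, -168.0]
wrist_force: [1.8, -3.1, 3.2]
opening: -0.0
```

Call:
{"op": "move_arm", "data": {
  "deltas": [
    [[0, 0, -0.001, 0], [0, 0, -0.002, 0], [0, 0, -0.003, 0], [0, 0, -0.003, 0]]
  ]
}}

```text
time: 5.4
ee_pos: [0.6376, 0.0129, 0.0215]
tcp_rot: [-89.9, 0.0, -168.1]
wrist_force: [2.5, -9.3, 2.6]
opening: -0.0002
```

Call:
{"op": "move_arm", "data": {
  "deltas": [
    [[0, 0, -0.001, 0], [0, 0, -0.002, 0], [0, 0, -0.003, 0], [0, 0, -0.003, 0]]
  ]
}}

```text
time: 5.8
ee_pos: [0.6375, 0.0132, 0.0216]
tcp_rot: [-89.6, 0.0, -168.2]
wrist_force: [4.6, -23.0, 3.4]
opening: -0.0003
```

Call:
{"op": "move_arm", "data": {
  "deltas": [
    [[0, 0, 0.01, 0], [0, 0, 0.03, 0], [0, 0, 0.05, 0], [0, -0.04, 0.05, 0], [0, -0.08, 0.05, 0]]
  ]
}}

```text
time: 6.3
ee_pos: [0.6456, -0.0318, 0.1001]
tcp_rot: [-90.2, -0.2, -168.0]
wrist_force: [0.8, -0.3, 0.2]
opening: 0.0003
```

Call:
{"op": "move_arm", "data": {
  "deltas": [
    [[0.02, -0.04, 0.04, 0], [0.02, -0.08, 0.08, 0], [0.02, -0.1, 0.12, 0], [0.02, -0.1, 0.16, 0], [0.02, -0.1, 0.16, 0]]
  ]
}}

```text
time: 6.8
ee_pos: [0.6611, -0.1972, 0.201]
tcp_rot: [-90.0, 0.0, -168.2]
wrist_force: [0.4, 0.6, -1.1]
opening: 0.0005
```

```bash
python3 - <<'E'
from workcell import *
from m import *
ims=[]
ex=np.array([np.cos(np.radians(12)),np.sin(np.radians(12))]);ey=np.array([-ex[1],ex[0]]);g=np.array([.5765,.307])
for n,(x,y,w,h) in(("top",(225,170,70,80)),("scene",(290,260,90,90))):
    c=camera(n);P=pts(c)[y:y+h,x:x+w];im=c["color"][y:y+h,x:x+w]
    ims.append(cv2.resize(im,(400,400),interpolation=cv2.INTER_CUBIC))
    q=P-np.r_[g,0];X=q[...,:2]@ex;Y=q[...,:2]@ey
    m=(abs(P[...,2]-.045)<.007)&(abs(X)<.06)&(Y<-.215)&(Y>-.32)
    print(n,"plug Y range",np.nanpercentile(Y[m],[1,99]),"X",np.nanpercentile(X[m],[1,99]))
    hs=cv2.cvtColor(im,cv2.COLOR_BGR2HSV)
    mw=(hs[...,2]>170)&(hs[...,1]<60)&(P[...,2]>.06)&(P[...,2]<.072)&(Y<-.22)
    print("lever",mw.sum(),"mean XY",X[mw].mean(),Y[mw].mean(),"rng",X[mw].min(),X[mw].max(),Y[mw].min(),Y[mw].max(),"world",P[mw].mean(0))
cv2.imwrite("pics/p2.png",np.hstack(ims));s=get_obs();print(s["ee_pos"],s["tcp_rot"],s["wrist_force"])
E
```

```text
top plug Y range [-0.28737241 -0.21572735] X [-0.05431413  0.05200006]
lever 15 mean XY -0.021370643514598577 -0.25667880195667736 rng -0.024664988492018803 -0.017596653004171077 -0.26270346338868883 -0.2503217384744724 world [0.60896288 0.05148704 0.06507055]
scene plug Y range [-0.28537506 -0.21571932] X [-0.05137836  0.05454801]
lever 20 mean XY -0.020637081720968627 -0.25656424781386805 rng -0.0273837657485949 -0.016922082210225092 -0.26292935143093366 -0.25036561110233096 world [0.60965659 0.05175161 0.0644578 ]
[ 0.66051626 -0.19308145  0.20004145] [-9.01195602e+01 -6.89763246e-02 -1.68102021e+02] [ 0.37199336 -0.61093349  0.55108358]
```

View pics/p2.png

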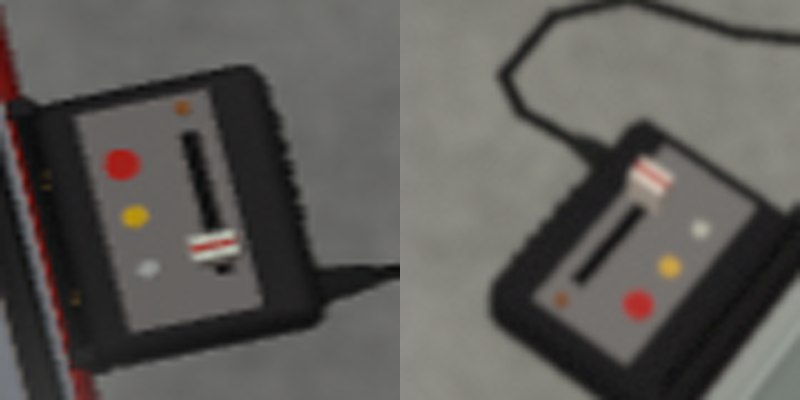

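Both views show the plug home with no prong gap: the lever is 56.6 mm from the end face, against a nominal 57.5 mm. The lever is still at off, at world (0.609, 0.0516).

Call:
{"op": "move_arm", "data": {
  "deltas": [
    [[0.01, 0, -0.045, 0], [0.02, 0, -0.09, 0], [0.027, 0, -0.135, 0], [0.027, 0, -0.18, 0], [0.027, 0, -0.225, 0]]
  ]
}}

```text
time: 7.4
ee_pos: [0.5858, 0.0251, 0.2009]
tcp_rot: [-90.1, -0.0, -167.9]
wrist_force: [0.7, 0.7, -0.5]
opening: 0.0005
```

Call:
{"op": "move_arm", "data": {
  "deltas": [
    [[0, 0, -0.025, 0], [0, 0.04, -0.025, 0], [0, 0.08, -0.025, 0], [0, 0.1, -0.025, 0], [0, 0.1, -0.025, 0]]
  ]
}}

```text
time: 7.9
ee_pos: [0.5795, 0.0478, 0.0974]
tcp_rot: [-90.1, -0.4, -167.9]
wrist_force: [-0.6, -0.1, -0.1]
opening: -0.0001
```

Call:
{"op": "move_arm", "data": {
  "deltas": [
    [[0, 0, 0, 0], [0, 0.02, 0, 0], [0, 0.035, 0, 0], [0, 0.042, 0, 0], [0, 0.042, 0, 0]]
  ]
}}

```text
time: 8.4
ee_pos: [0.5819, 0.0464, 0.0587]
tcp_rot: [-90.0, -0.1, -168.0]
wrist_force: [0.4, 0.3, 0.1]
opening: -0.0002
```

```bash
python3 - <<'E'
from workcell import *
import cv2,numpy as np
b=camera("scene")["color"]
cv2.imwrite("pics/p3.png",cv2.resize(b[200:360,270:430],(560,560),interpolation=cv2.INTER_CUBIC));s=get_obs();print(s["ee_pos"],s["tcp_rot"],s["wrist_force"])
E
```

```text
[0.5823183  0.0463925  0.05949758] [-9.00086386e+01 -1.30104442e-02 -1.68017792e+02] [-0.93283062 -0.37363892  0.08658011]
```

View pics/p3.png

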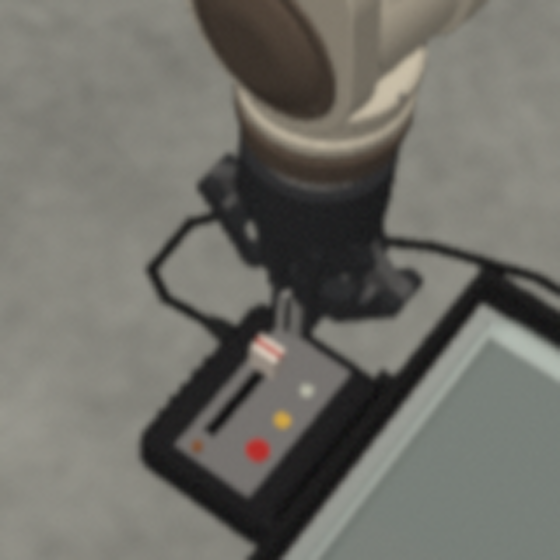

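The fingers at about (290,310) stand just on the off side of the white tab at about (268,348), clear of the griddle and lid. Next I lower slightly and push towards cook.

Call:
{"op": "move_arm", "data": {
  "deltas": [
    [[0, 0.004, 0, 0], [0, 0.007, 0, 0], [-0.003, 0.007, 0, 0], [-0.006, 0.007, 0, 0], [-0.009, 0.007, 0, 0]]
  ]
}}

```text
time: 8.95
ee_pos: [0.5916, 0.0483, 0.0525]
tcp_rot: [-90.0, 0.0, -168.0]
wrist_force: [-0.2, 0.2, 1.3]
opening: -0.0003
```

Call:
{"op": "move_arm", "data": {
  "deltas": [
    [[-0.003, 0, 0, 0], [-0.006, 0, 0, 0], [-0.009, 0, 0, 0], [-0.012, 0, 0, 0], [-0.015, 0, 0, 0]]
  ]
}}

```text
time: 9.45
ee_pos: [0.6062, 0.0514, 0.0524]
tcp_rot: [-90.0, 0.0, -168.0]
wrist_force: [-0.2, -0.2, 0.3]
opening: 0.0002
```

Call:
{"op": "move_arm", "data": {
  "deltas": [
    [[-0.003, 0, 0, 0], [-0.006, 0, 0, 0], [-0.009, 0, 0, 0], [-0.012, 0, 0, 0], [-0.013, 0, 0, 0]]
  ]
}}

```text
time: 9.95
ee_pos: [0.618, 0.0539, 0.0522]
tcp_rot: [-90.0, -0.1, -168.0]
wrist_force: [-6.8, -1.0, 3.3]
opening: 0.0002
```

Call:
{"op": "move_arm", "data": {
  "deltas": [
    [[-0.003, 0, 0, 0], [-0.006, 0, 0, 0], [-0.009, 0, 0, 0], [-0.01, 0, 0, 0], [-0.01, 0, 0, 0]]
  ]
}}

```text
time: 10.45
ee_pos: [0.6287, 0.0562, 0.0522]
tcp_rot: [-90.0, 0.0, -168.0]
wrist_force: [-0.3, 0.5, -0.3]
opening: -0.0003
```

Call:
{"op": "move_arm", "data": {
  "deltas": [
    [[-0.002, 0, 0, 0], [-0.004, 0, 0, 0], [-0.006, 0, 0, 0], [-0.006, 0, 0, 0]]
  ]
}}

```text
time: 10.85
ee_pos: [0.6344, 0.0574, 0.0523]
tcp_rot: [-90.0, 0.0, -168.0]
wrist_force: [-0.1, -0.3, -0.4]
opening: 0.0002
```

Call:
{"op": "move_arm", "data": {
  "deltas": [
    [[0.008, 0, 0, 0], [0.015, 0, 0, 0], [0.015, -0.04, 0, 0], [0.015, -0.085, 0, 0], [0.015, -0.13, 0, 0]]
  ]
}}

```text
time: 11.35
ee_pos: [0.6184, 0.054, 0.1838]
tcp_rot: [-90.0, -0.0, -168.0]
wrist_force: [1.3, 0.8, -0.1]
opening: -0.0005
```

Call:
{"op": "move_arm", "data": {
  "deltas": [
    [[0, 0, 0.045, 0], [0, 0, 0.09, 0], [0, 0, 0.135, 0], [0, 0, 0.18, 0], [0, 0, 0.22, 0]]
  ]
}}

```text
time: 11.85
ee_pos: [0.6647, -0.1631, 0.1826]
tcp_rot: [-90.0, 0.0, -168.0]
wrist_force: [1.5, 0.2, 0.5]
opening: 0.0002
```

Call:
{"op": "move_arm", "data": {
  "deltas": [
    [[0, 0, 0, 0], [0, 0, 0, 0], [0, 0, 0, 0]]
  ]
}}

```text
time: 12.15
ee_pos: [0.6648, -0.1602, 0.1825]
tcp_rot: [-90.0, -0.0, -168.0]
wrist_force: [1.1, 1.3, 0.1]
opening: 0.0002
```

```bash
python3 - <<'E'
from workcell import *
from m import *
ims=[]
ex=np.array([np.cos(np.radians(12)),np.sin(np.radians(12))]);ey=np.array([-ex[1],ex[0]]);g=np.array([.5765,.307])
for n,(x,y,w,h) in(("top",(225,170,70,80)),("scene",(290,260,90,90))):
    c=camera(n);P=pts(c)[y:y+h,x:x+w];im=c["color"][y:y+h,x:x+w]
    d=cv2.absdiff(c["color"],np.load(n+"0.npz")["color"]).max(2)
    ims.append(cv2.resize(im,(400,300),interpolation=cv2.INTER_CUBIC));ims.append(cv2.resize(c["color"],(400,300)))
    q=P-np.r_[g,0];X=q[...,:2]@ex;Y=q[...,:2]@ey
    hs=cv2.cvtColor(im,cv2.COLOR_BGR2HSV)
    mw=(hs[...,2]>170)&(hs[...,1]<60)&(P[...,2]>.06)&(P[...,2]<.072)&(Y<-.22)
    print(n,"lever",mw.sum(),"mean XY",X[mw].mean(),Y[mw].mean())
    G=pts(c);m=((G[...,2]>.065)&(G[...,2]<.115)).astype('uint8')
    if n=="scene":
        for nm,(a,b,e,f) in dict(mug=(195,165,60,65),peas=(185,115,70,55),oil=(295,120,35,70),lidknob=(450,360,45,45)).items():print(nm,"changed px",(d[b:b+f,a:a+e]>40).sum())
cv2.imwrite("pics/p4.png",np.vstack([np.hstack(ims[:2]),np.hstack(ims[2:])]));s=get_obs();print(s["time"],s["ee_pos"],s["wrist_force"])
E
```

```text
top lever 13 mean XY 0.02121225585767822 -0.2568528197394948
scene lever 22 mean XY 0.022428390321816347 -0.2564027423547764
mug changed px 1011
peas changed px 1754
oil changed px 0
lidknob changed px 0
12.25 [ 0.66503171 -0.15971546  0.18265274] [ 0.29779029  0.54870434 -0.06079865]
```

View pics/p4.png

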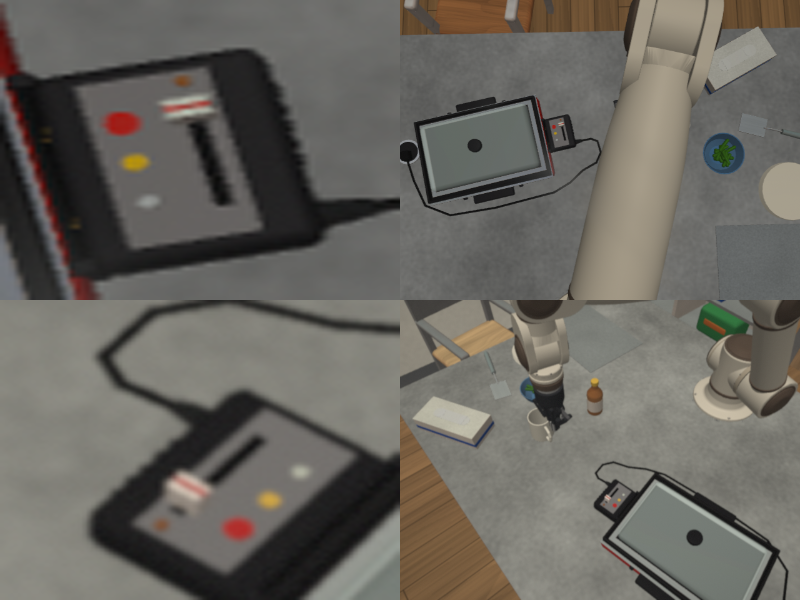

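The lever is at cook: it moved about 43 mm to +0.021/+0.022 in griddle x, and the end stop is at +0.022. The plug is still home. The mug and bowl pixel changes come from the arm passing in front of them; the TCP is at z 0.18, well above the mug.

```bash
python3 -c "
from workcell import *
print(job_done())"
```

```text
the job is handed in; nothing more can be done
None
```

I pushed the plug home with shut fingertips, then slid the lever past keep-warm to cook, pushing only from its off side, and handed the job in at about 12.3 s. The hand-in gave no verdict.

- **Plug:** pushed until it stopped, at about 23 N. In the last pictures the lever tab is 56.4–56.9 mm from the griddle's end face, against 57.5 mm nominal, so it reads as fully home.
- **Lever:** it was still at off when I checked after the plug push. It then moved about 43 mm to griddle x = +21.2 mm (top view) and +22.4 mm (scene view), against the cook stop at +22 mm.
- **Bystanders:** the bottle and the lid knob area are unchanged in the scene view. That check could not clear the mug and bowl, because the arm partly hid them in the last scene view. The arm passed well above them and met no unexpected force.
- **Arm:** the tool stands clear at about 0.18 m height, with wrist force near zero.

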